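# Close up the photometer and hold the wedge slide at its notch

### The job

Make the bench photometer ready for a reading: first slide the sample carriage to the left until it is fully up against its stop at the detector, and leave it there. Then take the wedge slide by its upright grey post and slide it away from the front of the instrument until the sprung ball of the index block clicks into its notch; do not push it on through the notch. Finish with the gripper still closed on the slide's post, holding the slide at rest at the notch, and leave the glassware and bottles around the instrument where they are.

Things in the scene. Friction and masses are not known exactly. Their poses are not given: they have to be found in the camera images.
- photometer: Instrument, fixed to the bench: cream base plate 220 (x) by 440 (y) by 20 mm, turned up to 0.3 rad. Origin: centre of its underside; x points away from its front (robot) side, y left, z up; all lengths here use these axes. Detector housing: x -30 to 55, y 125 to 205 mm, top 95 mm above the bench. Lamp housing: x -50 to 50, y -214 to -160 mm, top 91 mm.
- carriage (a joint): Position of the sample carriage on its rail (m): 0 at the right end, growing to the left (+y of the photometer) to 0.080 at the stop by the detector. Starts between 0 and 0.03. Pushing it takes 2 to 6 N; it stays where it is left.
- carriage_post (a point): Centre of the top of the carriage's grip post: upright grey post 20 (x) by 16 mm (y), top 104 mm above the bench, free from 44 mm upward, 62 mm in front of the carriage's middle. The carriage behind it is an aluminium block 50 by 50 mm with a capped vial in a black holder, 96 mm high; its post starts at x = -62 mm, y = 0 to 30 mm of the photometer.
- slide (a joint): Position of the wedge slide on its guide (m): 0 nearest the front, growing away from the front (+x of the photometer) to 0.110 at the guide's end. Starts between 0 and 0.02. Pushing it along takes 2 to 5 N. At the notch it reads between 0.05 and 0.09, different each time; it could be pushed at least 20 mm further.
- slide_post (a point): Centre of the top of the wedge slide's grip post: upright grey post 16 (x) by 20 mm (y), from 80 to 140 mm above the bench, free on all sides, standing near the front end of a thin grey-graded plate 190 mm long (x), 5 mm thick, upper edge 80 mm above the bench. Fixed to the slide. It stands at y = -96 mm of the photometer.
- slide_notch (a point): Middle of the slide's only notch: a gap 8 mm wide (x), 8 mm deep in the right-hand (-y) side of the steel bar along the slide's foot, 45 mm further along +x than the grip post. This point is on the bar's upper right edge, 42 mm above the bench. It moves with the slide.
- index_block: Fixed aluminium block 26 (x) by 30 (y) by 28 mm, screw on top, clamped right of the slide's bar within 20 mm of the photometer's x = 0. Origin: centre of its underside, 20 mm above the bench. A 16 mm steel ball is sprung (10 N) sideways from it against the bar. When the notch is opposite, it snaps in, centres the slide within 1 mm and holds it; about 13 N along the guide pushes it out.
- ball_tip (a point): Where the ball touches the bar's side: at the index block's own x, 42 mm above the bench. The slide is home when slide_notch and ball_tip have the same x in the photometer's frame.
- beaker: Bystander: white plastic beaker, 84 mm across, 105 mm high, loose, left of the instrument. Origin: centre of its underside.
- jar: Bystander: white jar with blue cap, 56 mm across, 75 mm high, loose, beyond the instrument. Origin: centre of its underside.
- reagent: Bystander: white bottle with red cap, 60 mm across, 110 mm high, loose, beyond the instrument. Origin: centre of its underside.
- dish: Bystander: shallow glass dish, 90 mm across, 18 mm high, loose, right of the instrument. Origin: centre of its underside.

How it is judged:
By the outcome, as a careful person would: the job done as asked, in the order asked, and still so for the second after the job is handed in, while the arm keeps its last pose, push and grip.
It also fails if it takes over 61 s, if anything falls off the work surface, if the arm or the gripper's body presses on something with over 40 N, if the wrist force passes 120 N, or if a joint passes its speed limit or range.

### The arm

A 6-joint arm with a two-finger parallel gripper is mounted at the origin on the work surface. World frame = base frame: x ahead of the robot, y to its left, z up, the work surface at z = 0. Lengths are in m, angles in rad, forces in N, time in s.
With the tool pointing down it reaches from about 0.275 to 0.875 m from the base axis. Payload 12.5 kg.
Tool frame: the origin (TCP) lies midway between the tips of the shut fingers; the grasp point (between the pads) lies 19 mm behind it; z points along the fingers, y is the line along which they close (so a half turn about z gives the same grasp; the last joint's range is limited). The gripper opens to 85 mm and grips with 20 to 120 N. Pads are 22 mm wide; open, the fingers measure 114 mm over their backs; the gripper's body (76 mm by 85 mm) begins 54 mm behind the grasp point. The pads swing forward as they close: fully open they stand 13 mm farther back than shut.
Start: joints at [-0.085, 0.351, 1.652, -0, 1.139, -0.085], TCP at [0.55, 0, 0.231] pointing down, gripper open.
Joint ranges: [-2.75, 2.75], [-0.79, 2.1], [0.01, 2.65], [-1.57, 4.71], [0.07, 3.14], [-2.87, 2.87]. Speed limits (rad/s): [2.22, 2.22, 2.79, 3.14, 3.14, 3.14].

### API

Orientations are given as a unit quaternion [x, y, z, w].
In Python, from station import ctrl gives the robot as it stands. The module is installed in compiled form; this text tells all that it offers.
- The arm moves only by the tool play_rows, never from a script. Its argument "rows" is a list of rows, each an object with "delta_pos": the shift along the world's x, y, z in mm, a list of three; "spin": the turn about the world's z in rad; "claw": the finger opening in mm, from 0 to 85.4. In form: [{"delta_pos": [x, y, z], "spin": spin, "claw": claw}, ...]. A call has 1 to 20 rows; each row is the pose to reach, as a shift and turn from the pose commanded when the call began; what a row does not reach only later rows make up. A row lasts 1/12 s, in which the tool goes at most 41.7 mm and 7.16 degrees, less where a joint would pass 70% of its speed; a pose out of reach is approached as far as the arm can. A call with a gripper value outside its range is refused whole. The fingers move at their own pace and stop on an object; the grip force is fixed at half the most. Time passes only in rows, so rows that repeat a pose let the fingers close. It gives the time, the measured TCP pose, the force, the opening and the grip force at its end, in the units of the state.
- ctrl.sense(): the state, without advancing time (a new reading comes with each control period).
- ctrl.capture(name): name is "scene" or "side" or "wrist"; returns (picture, depth): 400x640x3 uint8, red, green, blue; 400x640 float32, m along the optical axis (not along the pixel's ray), 0 where there is no reading.
- ctrl.camera_params(name): a dict with "fx", "fy", "cx", "cy" (pixels), "position" and "orientation" of the camera in the world; the wrist camera has in their place "T_tool_cam" (4x4, takes a point from camera to tool coordinates, whose origin is the TCP and whose axes are the flange's). Camera axes: x right, y up, looking along -z (the intrinsics and any distortion apply to the point x, -y, -z); pixel columns grow to the right and rows downward; lengths in m; the calibration is good to about 2 mm. The wrist camera is an equidistant fisheye: a pixel r from the principal point sees the ray r / f radians off the axis. A picture is of the moment at which its call begins: read the wrist's pose just before it. camera_params takes no time and is no camera call.
- ctrl.job_done(): hands the job in; it is judged then, once.
The state is a dict: "t": time; "joint_pos": joint angles; "joint_velocities": joint speeds; "joint_torque": joint torques, N m; "tool_pos": TCP position; "ee_rot": TCP orientation; "contact_force": force on the tool from outside, world axes, zero at the start; "wrist_torque": the same for the moment, N m; "width": finger opening in m; "grip_force": force on a finger pad.
Only numpy, scipy, OpenCV 4.12 (cv2) and the standard library are available. Lean on these libraries where they do the work, as an engineer would, in place of code of your own. Each camera call takes 0.05 s, during which the arm holds its last target. There are 200 camera calls.

## Working session

There is one attempt and no reset: what is moved stays moved. The work goes in short steps, Python scripts to look and compute and a tool call to move; the robot and the scene stay as the last step left them, time stands still between calls to the robot, and variables do not carry over. Pictures are saved under pics/ and viewed, at most 10 in all, crops included, and the job is handed in when it is done.

Besides the shell and the picture viewer there is one more tool, called in YAML: its name, and indented under it one key for each argument. play_rows: Moves the arm, as the interface text tells. Its arguments: {"type":"object","properties":{"rows":{"type":"array","items":{"type":"object","properties":{"delta_pos":{"type":"array","items":{"type":"number"}},"spin":{"type":"number"},"claw":{"type":"number"}}}}},"required":["rows"]}

```bash
mkdir -p pics; cat > h.py <<'E'
import numpy as np, cv2
from scipy.spatial.transform import Rotation as R
from station import ctrl
def cam(n):
    im,d=ctrl.capture(n); return im,d,ctrl.camera_params(n)
def pts(d,p):
    v,u=np.mgrid[:d.shape[0],:d.shape[1]]
    c=np.stack([(u-p['cx'])/p['fx']*d,-(v-p['cy'])/p['fy']*d,-d],-1)
    return c@R.from_quat(p['orientation']).as_matrix().T+np.array(p['position'])
def save(n,im): cv2.imwrite('pics/'+n+'.png',im[...,::-1])
E
python3 - <<'E'
from h import *
for n in('scene','side'):
    im,d,p=cam(n); save(n,im); np.savez(n,im=im,d=d,P=pts(d,p)); print(n,p,(d>0).mean())
print(ctrl.camera_params('wrist')); s=ctrl.sense(); print(s)
E
```

```text
scene {'fx': 445.8467072630971, 'fy': 445.8467072630971, 'cx': 322.1995560725695, 'cy': 199.5540170750999, 'position': array([ 1.17980924, -0.27845612,  0.98184474]), 'orientation': array([0.26744443, 0.1608354 , 0.46797424, 0.82680442])} 0.9960234375
side {'fx': 379.2587623970915, 'fy': 379.2587623970915, 'cx': 317.5171898233536, 'cy': 191.57394750510866, 'position': array([0.57620417, 0.67266794, 0.55063133]), 'orientation': array([-0.01599272,  0.47940298,  0.87639585, -0.04298055])} 0.99601171875
{'fx': 309.70691628693146, 'fy': 309.70691628693146, 'cx': 318.081209917925, 'cy': 196.41998495517552, 'T_tool_cam': array([[ 1.51775388e-03,  9.58885930e-01,  2.83787721e-01,
         7.19805421e-02],
       [ 9.99998813e-01, -1.53022197e-03, -1.77751746e-04,
         1.05251531e-03],
       [ 2.63814558e-04,  2.83787654e-01, -9.58887114e-01,
        -1.42384171e-01],
       [ 0.00000000e+00,  0.00000000e+00,  0.00000000e+00,
         1.00000000e+00]])}
{'t': 0.1, 'joint_pos': array([-8.46078055e-02,  3.51193291e-01,  1.65234126e+00, -1.08300619e-05,
        1.13908679e+00, -8.45888770e-02]), 'joint_velocities': array([-3.33384729e-04, -3.05963549e-03, -2.32314695e-03, -1.85465664e-03,
       -2.35534642e-05,  6.25800421e-04]), 'joint_torque': array([ 7.48983075e-04, -5.06837368e+01, -2.91875267e+01, -4.43532826e-05,
        2.64409253e-03,  5.99887670e-06]), 'tool_pos': array([5.49713824e-01, 4.29379900e-05, 2.30813420e-01]), 'ee_rot': array([ 7.07111776e-01,  7.07101599e-01, -3.35423598e-04, -3.89957765e-04]), 'contact_force': array([0.12565559, 0.46369799, 0.54122917]), 'wrist_torque': array([0.01335122, 0.02613532, 0.02277279]), 'grip_force': 0.0, 'width': 0.0852264882439898}
```

View pics/scene.png

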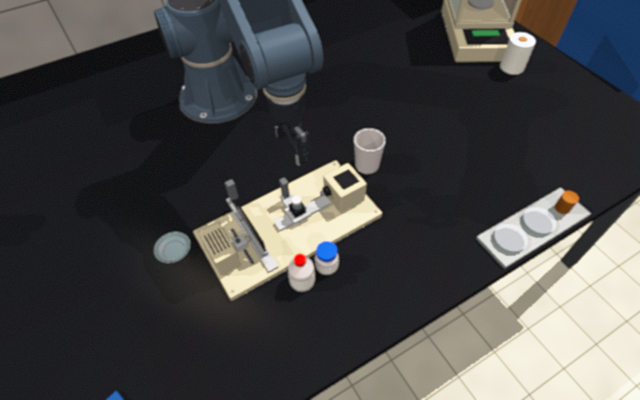

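View pics/side.png

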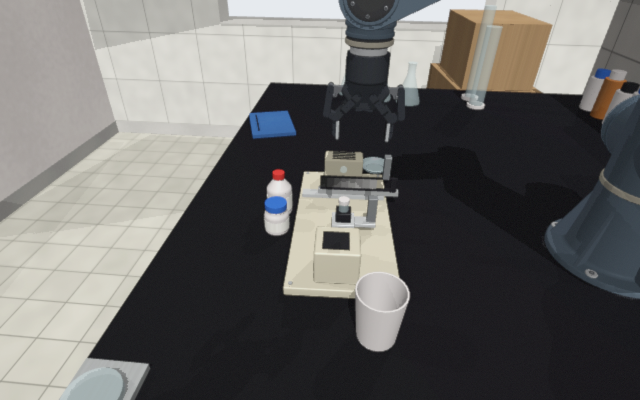

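The scene view shows the cream plate (corners about (195,235), (340,165), (380,212), (235,293)), slide post top near (231,185), carriage post top near (284,182), and index block near (240,243). The side view shows the posts near (387,165) and (372,205). Next I fit the plate with depth and locate the posts in its frame.

```bash
cat > m.py <<'E'
from h import *
S={n:np.load(n+'.npz') for n in('scene','side')}
def cream(im):
    h=cv2.cvtColor(im,cv2.COLOR_RGB2HSV); return (h[...,0]>15)&(h[...,0]<35)&(h[...,1]>30)&(h[...,2]>120)
allp=[]
for n in S:
    P=S[n]['P']; m=cream(S[n]['im'])&(abs(P[...,2]-.02)<.006)&(abs(P[...,0]-.55)<.25)&(abs(P[...,1])<.4)
    m=cv2.morphologyEx(m.astype(np.uint8),cv2.MORPH_OPEN,np.ones((3,3)))>0
    q=P[m]; r=cv2.minAreaRect((q[:,:2]*1000).astype(np.float32)); print(n,m.sum(),np.median(q[:,2]),r); allp.append(r)
E
python3 - <<'E'
from m import *
def fr(r):
    (c,s,a)=r
    if s[0]>s[1]: a-=90
    a=np.radians((a+45)%180-45) if False else np.radians(a)
    a=(a+np.pi/2)%np.pi-np.pi/2
    return np.array(c)/1000,a
for (n,r) in zip(S,allp):
    c,a=fr(r); print(n,c,a)
c=np.mean([fr(r)[0] for r in allp],0); a=np.mean([fr(r)[1] for r in allp])
np.savez('fr',c=c,a=a)
Rm=np.array([[np.cos(a),np.sin(a)],[-np.sin(a),np.cos(a)]])
for n in S:
    P=S[n]['P']; L=np.dstack([(P[...,:2]-c)@Rm.T,P[...,2:]])*1000
    def rep(k,xr,yr,zr):
        m=(L[...,0]>xr[0])&(L[...,0]<xr[1])&(L[...,1]>yr[0])&(L[...,1]<yr[1])&(L[...,2]>zr[0])&(L[...,2]<zr[1])
        q=L[m]
        if len(q): print(n,k,len(q),np.percentile(q,[3,50,97],axis=0).round(1).tolist())
    rep('slide post top',(-200,50),(-130,-60),(125,150))
    rep('slide post',(-200,50),(-130,-60),(90,150))
    rep('carr post top',(-90,-35),(-30,110),(96,112))
    rep('carr post',(-90,-40),(-30,110),(60,112))
    rep('vial',(-30,40),(-40,115),(75,105))
    rep('block top',(-45,45),(-160,-112),(42,56))
    rep('det top',(-60,80),(110,220),(88,102))
    rep('lamp top',(-80,80),(-230,-150),(86,98))
    rep('beaker',(-200,80),(225,400),(30,110))
    rep('dish',(-200,150),(-400,-230),(8,30))
E
```

```text
scene 7161 0.019869178763479156 ((577.5713500976562, -40.32679748535156), (223.39053344726562, 439.55047607421875), 1.8598228693008423)
side 1156 0.020130800654493963 ((582.4212036132812, -41.302734375), (440.1772766113281, 212.30386352539062), 89.42156219482422)
scene [ 0.57757135 -0.0403268 ] 0.03246003257318786
side [ 0.5824212  -0.04130273] -0.010095644218326871
scene slide post top 75 [[-109.2, -107.2, 126.6], [-97.2, -98.2, 138.7], [-93.7, -88.5, 142.4]]
scene slide post 157 [[-108.6, -107.3, 92.7], [-95.9, -98.5, 123.5], [-92.8, -88.3, 141.9]]
scene carr post top 52 [[-72.9, 20.4, 97.2], [-60.8, 27.0, 103.2], [-54.0, 35.3, 106.2]]
scene carr post 124 [[-72.5, 20.0, 61.3], [-56.8, 25.9, 91.4], [-53.5, 35.0, 105.7]]
scene vial 102 [[-12.0, 18.8, 75.9], [0.9, 27.8, 94.4], [8.5, 113.8, 98.4]]
scene block top 127 [[-11.0, -149.8, 42.6], [3.3, -134.5, 47.5], [13.8, -117.2, 55.0]]
scene det top 845 [[-32.7, 127.1, 89.6], [10.4, 162.7, 95.1], [47.9, 202.1, 99.0]]
scene lamp top 840 [[-43.5, -211.6, 86.9], [5.2, -186.7, 90.1], [50.0, -160.9, 93.5]]
scene beaker 965 [[-104.9, 254.8, 34.
[... 292 characters left out ...]
120.2], [-95.4, -85.5, 140.7]]
side carr post top 67 [[-75.0, 21.6, 96.4], [-64.5, 33.5, 103.1], [-56.0, 38.0, 105.0]]
side carr post 198 [[-75.1, 23.4, 61.8], [-65.1, 35.2, 87.2], [-56.0, 38.0, 104.5]]
side vial 127 [[-14.6, 22.5, 76.8], [-4.6, 36.9, 92.3], [5.8, 41.3, 97.3]]
side block top 80 [[-39.9, -159.9, 46.0], [6.2, -158.4, 51.1], [44.5, -155.3, 55.5]]
side det top 1357 [[-35.0, 131.2, 90.0], [4.7, 175.5, 95.5], [44.3, 205.9, 98.2]]
side lamp top 389 [[-45.3, -208.4, 86.6], [-0.0, -178.8, 90.2], [47.2, -158.3, 92.4]]
side beaker 2996 [[-104.2, 255.9, 33.8], [-68.8, 286.9, 76.0], [-31.8, 333.7, 105.4]]
side dish 163 [[-118.9, -326.5, 8.5], [-86.4, -312.5, 13.1], [-58.8, -240.5, 19.1]]
```

```bash
cat >> h.py <<'E'
def wrist(name):
    s=ctrl.sense(); im,d=ctrl.capture('wrist'); p=ctrl.camera_params('wrist')
    v,u=np.mgrid[:d.shape[0],:d.shape[1]]; x=(u-p['cx'])/p['fx']; y=(v-p['cy'])/p['fy']
    th=np.hypot(x,y); k=np.where(th>1e-6,np.tan(np.minimum(th,1.45))/np.maximum(th,1e-6),1)
    c=np.stack([x*k*d,-y*k*d,-d,np.ones_like(d)],-1)@p['T_tool_cam'].T
    P=c[...,:3]@R.from_quat(s['ee_rot']).as_matrix().T+s['tool_pos']
    save(name,im); np.savez(name,im=im,d=d,P=P); return im,d,P,s
E
python3 - <<'E'
from h import *
im,d,P,s=wrist('w0'); f=np.load('fr.npz'); print(f['c'],f['a'])
for k,box in {'cp':(.48,.55,-.06,.06,.098,.11),'sp':(.42,.54,-.17,-.1,.134,.147),'det':(.52,.66,.06,.19,.09,.1),'lamp':(.5,.65,-.28,-.18,.086,.097),'blk':(.54,.63,-.2,-.15,.045,.052)}.items():
    m=(P[...,2]>box[4])&(P[...,2]<box[5])&(d>0)
    for i in(0,1): m&=(P[...,i]>box[2*i])&(P[...,i]<box[2*i+1])
    if m.sum(): print(k,m.sum(),np.percentile(P[m],[2,50,98],axis=0).round(4).tolist(), cv2.minAreaRect((P[m][:,:2]*1000).astype(np.float32)), np.argwhere(m).mean(0))
E
```

```text
[ 0.57999628 -0.04081477] 0.011182194177430493
cp 376 [[0.5062, -0.0202, 0.1], [0.5158, -0.0121, 0.1036], [0.5255, -0.0055, 0.1048]] ((515.433837890625, -13.223618507385254), (20.319957733154297, 16.163188934326172), 2.3826606273651123) [201.17819149 280.04255319]
sp 275 [[0.4721, -0.1488, 0.1345], [0.48, -0.137, 0.1395], [0.4874, -0.1293, 0.1408]] ((479.6641540527344, -139.64271545410156), (21.676658630371094, 16.368213653564453), 89.35904693603516) [330.83272727 247.20363636]
det 7737 [[0.5441, 0.0861, 0.0921], [0.5829, 0.1226, 0.0953], [0.6242, 0.1618, 0.098]] ((584.4401245117188, 124.75005340576172), (85.7956771850586, 80.34210968017578), 2.2239174842834473) [ 52.41967171 354.92516479]
lamp 3 [[0.6293, -0.1995, 0.086], [0.6306, -0.1994, 0.0861], [0.6318, -0.1991, 0.0863]] ((630.5639038085938, -199.35145568847656), (0.16663257777690887, 2.6543614864349365), 82.11607360839844) [340. 382.]
blk 382 [[0.5701, -0.1999, 0.0454], [0.5856, -0.1783, 0.0478], [0.6263, -0.1628, 0.0516]] ((599.336669921875, -180.6792755126953), (60.38949203491211, 38.57822799682617), 0.14387208223342896) [312.20157068 346.66230366]
```

View pics/w0.png

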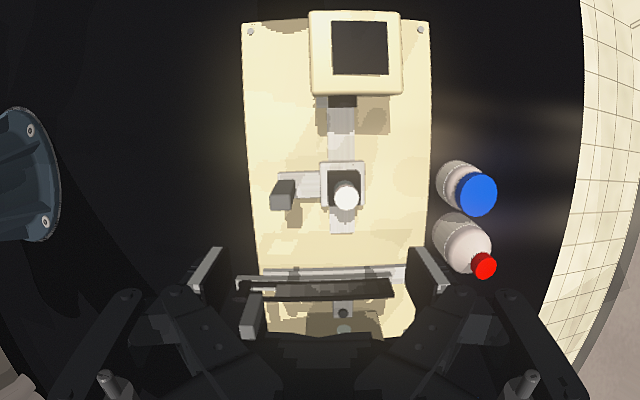

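The wrist view shows the carriage post top at (280,200), slide post at (250,310), and detector top at (355,52). Instrument yaw is about 0.036 rad and its origin about (0.578, -0.0405). Carriage post is at (0.5157, -0.0130), with size and height as given. I grip it now.

play_rows:
  rows:
    - {"delta_pos": [-34,-13,-40],"spin": 0.036,"claw": 42}
    - {"delta_pos": [-34,-13,-40],"spin": 0.036,"claw": 42}
    - {"delta_pos": [-34,-13,-70],"spin": 0.036,"claw": 42}
    - {"delta_pos": [-34,-13,-100],"spin": 0.036,"claw": 42}
    - {"delta_pos": [-34,-13,-100],"spin": 0.036,"claw": 42}
    - {"delta_pos": [-34,-13,-100],"spin": 0.036,"claw": 42}

```text
t: 0.65
tool_pos: [0.5154, -0.0129, 0.1308]
ee_rot: [0.694, 0.72, -0.001, -0.001]
contact_force: [1.1, 0.5, 0.8]
width: 0.042
grip_force: 0.0
```

```bash
python3 - <<'E'
from h import *
im,d,P,s=wrist('w1'); print(s['tool_pos'],s['width'],s['ee_rot'])
m=(P[...,2]>.1)&(P[...,2]<.108)&(abs(P[...,0]-.516)<.02)&(abs(P[...,1]+.013)<.03)&(d>0)
print(m.sum(),cv2.minAreaRect((P[m][:,:2]*1000).astype(np.float32)))
E
```

```text
[ 0.51541653 -0.01290853  0.13084787] 0.04201669028276917 [ 0.69426414  0.71971897 -0.00084977 -0.00109236]
823 ((514.9551391601562, -13.1055269241333), (19.999923706054688, 15.817137718200684), 1.4088608026504517)
```

View pics/w1.png

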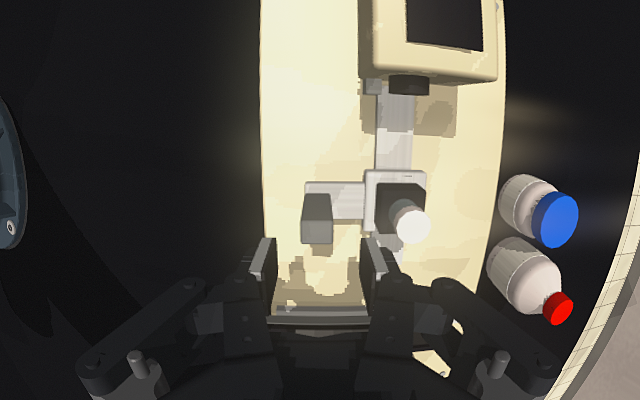

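Post top at (317,215) lies between the open fingers at columns 265 and 370, with the vial outside the right finger. Descend and grip.

play_rows:
  rows:
    - {"delta_pos": [0,0,-30],"spin": 0,"claw": 42}
    - {"delta_pos": [0,0,-60],"spin": 0,"claw": 42}
    - {"delta_pos": [0,0,-60],"spin": 0,"claw": 42}
    - {"delta_pos": [0,0,-60],"spin": 0,"claw": 10}
    - {"delta_pos": [0,0,-60],"spin": 0,"claw": 10}
    - {"delta_pos": [0,0,-60],"spin": 0,"claw": 10}
    - {"delta_pos": [0,0,-60],"spin": 0,"claw": 10}
    - {"delta_pos": [0,0,-60],"spin": 0,"claw": 10}

```text
t: 1.37
tool_pos: [0.5142, -0.013, 0.0733]
ee_rot: [0.694, 0.72, -0.001, -0.001]
contact_force: [-15.5, -0.9, 7.4]
width: 0.0193
grip_force: 59.5
```

play_rows:
  rows:
    - {"delta_pos": [-1.2,4,0],"spin": 0,"claw": 10}
    - {"delta_pos": [-1.4,10,0],"spin": 0,"claw": 10}
    - {"delta_pos": [-1.6,16,0],"spin": 0,"claw": 10}
    - {"delta_pos": [-1.9,22,0],"spin": 0,"claw": 10}
    - {"delta_pos": [-2.1,28,0],"spin": 0,"claw": 10}
    - {"delta_pos": [-2.3,34,0],"spin": 0,"claw": 10}
    - {"delta_pos": [-2.5,40,0],"spin": 0,"claw": 10}
    - {"delta_pos": [-2.6,44,0],"spin": 0,"claw": 10}
    - {"delta_pos": [-2.6,44,0],"spin": 0,"claw": 10}

```text
t: 2.12
tool_pos: [0.5126, 0.0317, 0.0733]
ee_rot: [0.694, 0.72, -0.001, -0.001]
contact_force: [-7.8, 1.6, 1.2]
width: 0.0193
grip_force: 59.3
```

play_rows:
  rows:
    - {"delta_pos": [-0.2,1,0],"spin": 0,"claw": 10}
    - {"delta_pos": [-0.2,2,0],"spin": 0,"claw": 10}
    - {"delta_pos": [-0.2,3,0],"spin": 0,"claw": 10}
    - {"delta_pos": [-0.3,4,0],"spin": 0,"claw": 10}
    - {"delta_pos": [-0.3,4,0],"spin": 0,"claw": 10}

```text
t: 2.53
tool_pos: [0.5125, 0.0351, 0.0733]
ee_rot: [0.694, 0.72, -0.0, -0.0]
contact_force: [-7.1, -1.1, 0.2]
width: 0.0189
grip_force: 59.2
```

play_rows:
  rows:
    - {"delta_pos": [0,1,0],"spin": 0,"claw": 10}
    - {"delta_pos": [-0.1,2,0],"spin": 0,"claw": 10}
    - {"delta_pos": [-0.1,2,0],"spin": 0,"claw": 10}

```text
t: 2.78
tool_pos: [0.5125, 0.037, 0.0733]
ee_rot: [0.694, 0.72, -0.0, -0.0]
contact_force: [-6.3, -1.2, 0.7]
width: 0.019
grip_force: 59.1
```

play_rows:
  rows:
    - {"delta_pos": [0,1,0],"spin": 0,"claw": 10}
    - {"delta_pos": [-0.1,2,0],"spin": 0,"claw": 10}
    - {"delta_pos": [-0.1,2,0],"spin": 0,"claw": 10}

```text
t: 3.03
tool_pos: [0.5124, 0.0381, 0.0733]
ee_rot: [0.694, 0.72, -0.001, 0.0]
contact_force: [-6.6, -9.8, -0.9]
width: 0.0192
grip_force: 59.1
```

play_rows:
  rows:
    - {"delta_pos": [0,1,0],"spin": 0,"claw": 10}
    - {"delta_pos": [0,1,0],"spin": 0,"claw": 10}
    - {"delta_pos": [0,1,0],"spin": 0,"claw": 10}

```text
t: 3.28
tool_pos: [0.5124, 0.0382, 0.0733]
ee_rot: [0.694, 0.72, -0.001, 0.001]
contact_force: [-7.3, -17.5, 0.2]
width: 0.0191
grip_force: 59.2
```

The stop is reached: force is rising with no motion. Release and rise.

play_rows:
  rows:
    - {"delta_pos": [0,0,0],"spin": 0,"claw": 42}
    - {"delta_pos": [0,0,0],"spin": 0,"claw": 42}
    - {"delta_pos": [0,0,0],"spin": 0,"claw": 42}
    - {"delta_pos": [0,0,0],"spin": 0,"claw": 42}
    - {"delta_pos": [0,0,30],"spin": 0,"claw": 42}
    - {"delta_pos": [0,0,70],"spin": 0,"claw": 42}
    - {"delta_pos": [0,-30,110],"spin": 0,"claw": 42}
    - {"delta_pos": [-15,-70,125],"spin": 0,"claw": 42}
    - {"delta_pos": [-31,-110,125],"spin": 0,"claw": 42}
    - {"delta_pos": [-31,-110,125],"spin": 0,"claw": 42}
    - {"delta_pos": [-31,-110,125],"spin": 0,"claw": 42}

```text
t: 4.2
tool_pos: [0.4814, -0.0719, 0.1973]
ee_rot: [0.695, 0.719, 0.0, 0.001]
contact_force: [-0.4, -0.3, -0.5]
width: 0.0421
grip_force: 0.0
```

```bash
cat > post.py <<'E'
from h import *
import sys
im,d,P,s=wrist(sys.argv[1]); print(s['t'],s['tool_pos'],s['contact_force'])
c=np.array([.5778,-.0405]);a=.036; Rm=np.array([[np.cos(a),np.sin(a)],[-np.sin(a),np.cos(a)]])
L=np.dstack([((P[...,:2]-c)@Rm.T),P[...,2]])*1000
for k,b in {'cp':(-85,-40,0,110,100,108),'sp':(-130,0,-120,-75,136,145),'det':(-60,80,110,230,91,99),'lamp':(-70,70,-230,-150,88,94),'blk':(-40,40,-150,-113,44,51)}.items():
    m=(d>0)
    for i in range(3): m&=(L[...,i]>b[2*i])&(L[...,i]<b[2*i+1])
    if m.sum()>10: print(k,m.sum(),'local',[np.round(q,1) for q in cv2.minAreaRect(L[m][:,:2].astype(np.float32))],'world',(np.array(cv2.minAreaRect((P[m][:,:2]*1000).astype(np.float32))[0])).round(1),'z',np.median(L[m][:,2]),np.argwhere(m).mean(0).round())
E
python3 post.py w2
```

```text
4.2 [ 0.48143384 -0.07193731  0.19731423] [-0.43001508 -0.30614205 -0.46143982]
cp 519 local [array([-61.9,  79.9]), array([15.5, 20.2]), np.float64(89.5)] world [513.   37.1] z 103.61459113064639 [ 62. 363.]
sp 447 local [array([-102.1,  -95.2]), array([20.3, 15.1]), np.float64(88.5)] world [ 479.2 -139.3] z 139.577937147368 [294. 311.]
det 1766 local [array([ 13.1, 131.8]), array([85.7, 25. ]), np.float64(9.3)] world [586.2  91.7] z 94.51215467246271 [ 10. 449.]
lamp 267 local [array([  -9.2, -186.3]), array([23.2, 93.2]), np.float64(62.5)] world [ 575.4 -227. ] z 90.0158665445143 [336. 404.]
blk 207 local [array([   5.2, -127.1]), array([16.8, 29.8]), np.float64(53.7)] world [ 587.6 -167.4] z 47.36822272094168 [268. 408.]
```

View pics/w2.png

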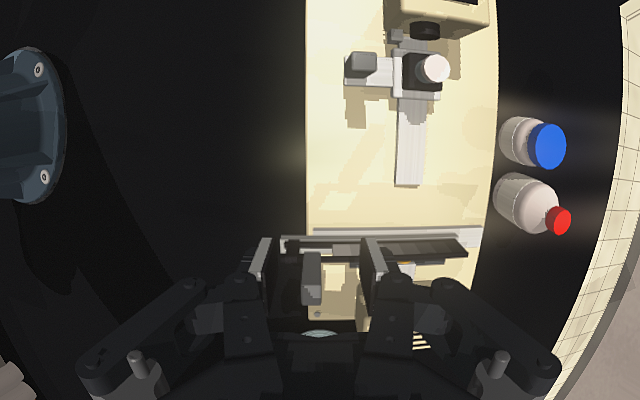

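The carriage post, top at (363,62), is at local y = 79.9 mm, so it is at its stop. The slide post is at (311,294), world (0.4792, -0.1393), height 140. I grip it next.

play_rows:
  rows:
    - {"delta_pos": [-2,-35,0],"spin": 0,"claw": 42}
    - {"delta_pos": [-2,-67,0],"spin": 0,"claw": 42}
    - {"delta_pos": [-2,-67,0],"spin": 0,"claw": 42}
    - {"delta_pos": [-2,-67,-35],"spin": 0,"claw": 42}
    - {"delta_pos": [-2,-67,-70],"spin": 0,"claw": 42}
    - {"delta_pos": [-2,-67,-101],"spin": 0,"claw": 42}
    - {"delta_pos": [-2,-67,-101],"spin": 0,"claw": 42}
    - {"delta_pos": [-2,-67,-101],"spin": 0,"claw": 42}

```text
t: 4.92
tool_pos: [0.4797, -0.1357, 0.0947]
ee_rot: [0.694, 0.72, -0.001, -0.001]
contact_force: [0.6, -0.4, 1.3]
width: 0.0419
grip_force: 0.0
```

```bash
python3 - <<'E'
from h import *
im,d,p=cam('scene'); save('s2',im[130:310,150:400]); P=pts(d,p); np.savez('s2',im=im,d=d,P=P)
cv2.imwrite('pics/s2c.png',cv2.resize(im[170:290,170:310,::-1],None,fx=5,fy=5,interpolation=cv2.INTER_CUBIC))
c=np.array([.5778,-.0405]);a=.036; Rm=np.array([[np.cos(a),np.sin(a)],[-np.sin(a),np.cos(a)]])
L=np.dstack([((P[...,:2]-c)@Rm.T),P[...,2]])*1000
for k,b in {'sp':(-130,0,-120,-75,134,145),'det':(-60,80,110,230,91,99),'lamp':(-70,70,-230,-150,88,94),'blk':(-40,40,-155,-113,44,52),'screw':(-40,40,-155,-113,52,62)}.items():
    m=(d>0)
    for i in range(3): m&=(L[...,i]>b[2*i])&(L[...,i]<b[2*i+1])
    if m.sum()>3: print(k,m.sum(),np.percentile(L[m],[3,50,97],axis=0).round(1).tolist(),np.argwhere(m).mean(0).round())
E
```

```text
sp 22 [[-129.2, -105.1, 134.3], [-96.5, -103.2, 139.8], [-49.2, -82.4, 144.6]] [187. 229.]
det 772 [[-26.3, 127.0, 91.8], [15.5, 162.7, 95.2], [53.4, 201.5, 98.3]] [180. 344.]
lamp 729 [[-45.8, -211.7, 88.3], [1.8, -187.5, 90.4], [46.1, -162.3, 93.2]] [242. 217.]
blk 105 [[-12.7, -150.2, 44.4], [2.3, -132.6, 47.3], [12.3, -116.6, 51.2]] [241. 240.]
screw 21 [[-4.6, -144.0, 52.4], [-0.0, -139.4, 54.2], [5.7, -132.2, 56.8]] [240. 238.]
```

View pics/s2c.png

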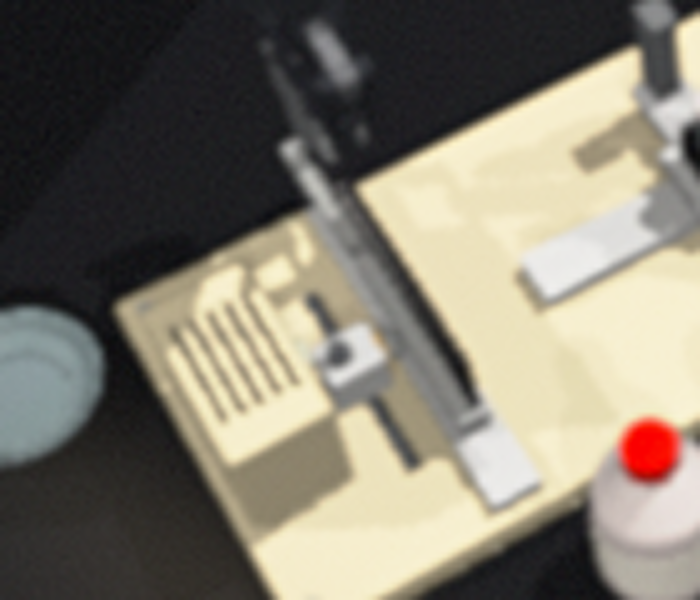

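The close-up shows the index block's top at local x ≈ -0.5 mm (crop (350,355)), so the notch needs the post at about x = -45.5, a travel of about 56 mm. Adjust y by -3 mm and grip.

play_rows:
  rows:
    - {"delta_pos": [0,-3,0],"spin": 0,"claw": 42}
    - {"delta_pos": [0,-3,0],"spin": 0,"claw": 10}
    - {"delta_pos": [0,-3,0],"spin": 0,"claw": 10}
    - {"delta_pos": [0,-3,0],"spin": 0,"claw": 10}
    - {"delta_pos": [0,-3,0],"spin": 0,"claw": 10}
    - {"delta_pos": [0,-3,0],"spin": 0,"claw": 10}
    - {"delta_pos": [0,-3,0],"spin": 0,"claw": 10}

```text
t: 5.55
tool_pos: [0.4805, -0.1402, 0.0967]
ee_rot: [0.694, 0.72, 0.0, 0.001]
contact_force: [-2.5, 1.4, 8.3]
width: 0.0153
grip_force: 58.5
```

play_rows:
  rows:
    - {"delta_pos": [4,0.1,0],"spin": 0,"claw": 10}
    - {"delta_pos": [8,0.3,0],"spin": 0,"claw": 10}
    - {"delta_pos": [12,0.4,0],"spin": 0,"claw": 10}
    - {"delta_pos": [16,0.6,0],"spin": 0,"claw": 10}
    - {"delta_pos": [20,0.7,0],"spin": 0,"claw": 10}
    - {"delta_pos": [24,0.9,0],"spin": 0,"claw": 10}
    - {"delta_pos": [28,1.0,0],"spin": 0,"claw": 10}
    - {"delta_pos": [32,1.2,0],"spin": 0,"claw": 10}
    - {"delta_pos": [36,1.3,0],"spin": 0,"claw": 10}
    - {"delta_pos": [40,1.4,0],"spin": 0,"claw": 10}
    - {"delta_pos": [44,1.6,0],"spin": 0,"claw": 10}
    - {"delta_pos": [44,1.6,0],"spin": 0,"claw": 10}
    - {"delta_pos": [44,1.6,0],"spin": 0,"claw": 10}

```text
t: 6.63
tool_pos: [0.525, -0.1388, 0.0967]
ee_rot: [0.694, 0.72, 0.001, 0.001]
contact_force: [2.6, -0.1, 4.3]
width: 0.0156
grip_force: 58.5
```

play_rows:
  rows:
    - {"delta_pos": [1,0,0],"spin": 0,"claw": 10}
    - {"delta_pos": [2,0.1,0],"spin": 0,"claw": 10}
    - {"delta_pos": [2,0.1,0],"spin": 0,"claw": 10}
    - {"delta_pos": [2,0.1,0],"spin": 0,"claw": 10}

```text
t: 6.97
tool_pos: [0.5264, -0.1387, 0.0967]
ee_rot: [0.694, 0.72, 0.0, 0.001]
contact_force: [-1.4, -0.5, 8.0]
width: 0.0152
grip_force: 58.9
```

play_rows:
  rows:
    - {"delta_pos": [1,0,0],"spin": 0,"claw": 10}
    - {"delta_pos": [2,0.1,0],"spin": 0,"claw": 10}
    - {"delta_pos": [2,0.1,0],"spin": 0,"claw": 10}
    - {"delta_pos": [2,0.1,0],"spin": 0,"claw": 10}

```text
t: 7.3
tool_pos: [0.5286, -0.1386, 0.0967]
ee_rot: [0.694, 0.72, 0.0, 0.001]
contact_force: [-0.3, -1.0, 5.6]
width: 0.0153
grip_force: 58.8
```

play_rows:
  rows:
    - {"delta_pos": [1,0,0],"spin": 0,"claw": 10}
    - {"delta_pos": [1,0,0],"spin": 0,"claw": 10}
    - {"delta_pos": [1,0,0],"spin": 0,"claw": 10}

```text
t: 7.55
tool_pos: [0.5295, -0.1386, 0.0967]
ee_rot: [0.694, 0.72, 0.0, 0.001]
contact_force: [-1.5, -1.5, 7.2]
width: 0.0156
grip_force: 58.8
```

```bash
python3 post.py w3 | grep -v det
```

```text
7.55 [ 0.52950453 -0.13857527  0.09667812] [-1.48504559 -1.50959184  7.22709227]
sp 3113 local [array([-50.5, -93.8]), array([23.1, 78.6]), np.float64(89.8)] world [ 530.7 -136. ] z 139.91784063537426 [290. 318.]
lamp 57 local [array([ -10. , -171.4]), array([76.1, 25.1]), np.float64(0.5)] world [ 574.  -212.2] z 89.12301784073681 [338. 398.]
blk 897 local [array([  -0.4, -132.8]), array([32.9, 26.2]), np.float64(89.5)] world [ 582.2 -173.2] z 47.578013295457964 [261. 388.]
```

The block is now seen clearly from the wrist: x = -0.4 mm, 26 mm wide. About 6 mm remain, so I creep in 1 mm steps and watch the force.

play_rows:
  rows:
    - {"delta_pos": [1,0,0],"spin": 0,"claw": 10}
    - {"delta_pos": [1,0,0],"spin": 0,"claw": 10}
    - {"delta_pos": [1,0,0],"spin": 0,"claw": 10}

```text
t: 7.85
tool_pos: [0.5305, -0.1385, 0.0967]
ee_rot: [0.694, 0.72, 0.0, 0.001]
contact_force: [-0.7, -0.6, 6.6]
width: 0.0157
grip_force: 58.8
```

play_rows:
  rows:
    - {"delta_pos": [1,0.1,0],"spin": 0,"claw": 10}
    - {"delta_pos": [1,0.1,0],"spin": 0,"claw": 10}
    - {"delta_pos": [1,0.1,0],"spin": 0,"claw": 10}

```text
t: 8.1
tool_pos: [0.5317, -0.1385, 0.0967]
ee_rot: [0.694, 0.72, 0.0, 0.001]
contact_force: [0.0, -0.5, 5.4]
width: 0.0152
grip_force: 58.7
```

play_rows:
  rows:
    - {"delta_pos": [1,0,0],"spin": 0,"claw": 10}
    - {"delta_pos": [1,0,0],"spin": 0,"claw": 10}
    - {"delta_pos": [1,0,0],"spin": 0,"claw": 10}

```text
t: 8.35
tool_pos: [0.5328, -0.1385, 0.0967]
ee_rot: [0.694, 0.72, 0.001, 0.001]
contact_force: [0.5, -0.7, 5.6]
width: 0.0152
grip_force: 58.6
```

play_rows:
  rows:
    - {"delta_pos": [1,0,0],"spin": 0,"claw": 10}
    - {"delta_pos": [1,0,0],"spin": 0,"claw": 10}
    - {"delta_pos": [1,0,0],"spin": 0,"claw": 10}

```text
t: 8.6
tool_pos: [0.5341, -0.1385, 0.0967]
ee_rot: [0.694, 0.72, 0.001, 0.002]
contact_force: [3.3, -0.2, 5.9]
width: 0.0153
grip_force: 58.8
```

play_rows:
  rows:
    - {"delta_pos": [0.5,0,0],"spin": 0,"claw": 10}
    - {"delta_pos": [0.5,0,0],"spin": 0,"claw": 10}
    - {"delta_pos": [0.5,0,0],"spin": 0,"claw": 10}

```text
t: 8.85
tool_pos: [0.5343, -0.1384, 0.0967]
ee_rot: [0.694, 0.72, 0.001, 0.001]
contact_force: [1.4, 0.9, 7.8]
width: 0.0148
grip_force: 59.1
```

play_rows:
  rows:
    - {"delta_pos": [0.5,0,0],"spin": 0,"claw": 10}
    - {"delta_pos": [0.5,0,0],"spin": 0,"claw": 10}
    - {"delta_pos": [0.5,0,0],"spin": 0,"claw": 10}

```text
t: 9.1
tool_pos: [0.5347, -0.1384, 0.0966]
ee_rot: [0.694, 0.72, 0.0, 0.001]
contact_force: [-0.7, -1.6, 8.0]
width: 0.0158
grip_force: 59.2
```

play_rows:
  rows:
    - {"delta_pos": [0.5,0,0],"spin": 0,"claw": 10}
    - {"delta_pos": [0.5,0,0],"spin": 0,"claw": 10}
    - {"delta_pos": [0.5,0,0],"spin": 0,"claw": 10}

```text
t: 9.35
tool_pos: [0.5348, -0.1384, 0.0966]
ee_rot: [0.694, 0.72, 0.0, 0.001]
contact_force: [-2.6, -0.6, 9.9]
width: 0.0152
grip_force: 59.5
```

```bash
python3 post.py w4 | grep -v det
python3 - <<'E'
import cv2
im=cv2.imread('pics/w4.png'); cv2.imwrite('pics/w4c.png',cv2.resize(im[200:350,240:460],None,fx=3.6,fy=3.6,interpolation=cv2.INTER_CUBIC))
E
```

```text
9.35 [ 0.53481042 -0.13842712  0.09663465] [-2.61162114 -0.62308771  9.94459531]
sp 3136 local [array([-45.8, -93.6]), array([79. , 23.2]), np.float64(0.2)] world [ 535.4 -135.7] z 139.96252646599325 [290. 318.]
lamp 65 local [array([  -7.2, -171.5]), array([81.3, 24.9]), np.float64(0.2)] world [ 576.8 -212.1] z 89.00109072167437 [337. 388.]
blk 813 local [array([  -0.4, -132.6]), array([32.9, 26. ]), np.float64(89.3)] world [ 582.2 -173. ] z 47.6309267397757 [261. 383.]
```

View pics/w4c.png

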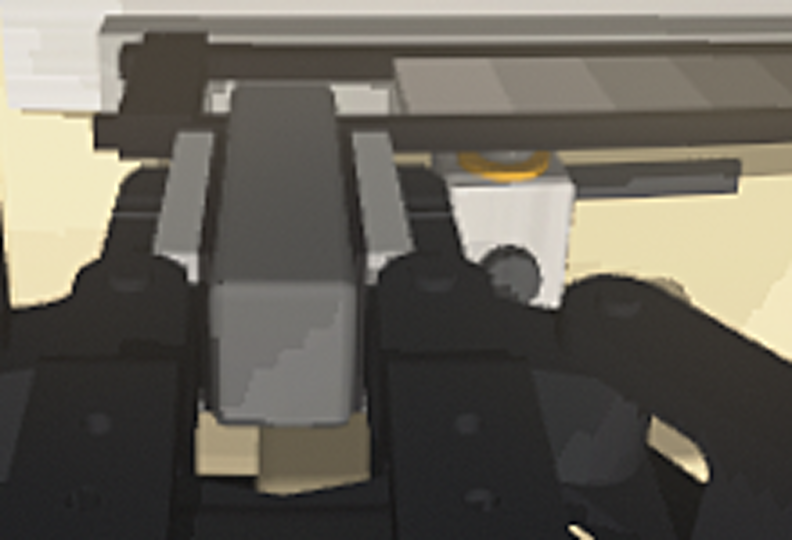

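The wrist close-up shows the post at crop (285,180) between the pads and the block with its ball ring at (505,165). The slide's movement has nearly stopped while the force reverses, as expected in the notch. I confirm with small test pushes.

play_rows:
  rows:
    - {"delta_pos": [0.5,0,0],"spin": 0,"claw": 10}
    - {"delta_pos": [0.5,0,0],"spin": 0,"claw": 10}
    - {"delta_pos": [0.5,0,0],"spin": 0,"claw": 10}

```text
t: 9.65
tool_pos: [0.5351, -0.1384, 0.0966]
ee_rot: [0.694, 0.72, 0.0, 0.001]
contact_force: [-4.5, -0.5, 11.2]
width: 0.0154
grip_force: 59.6
```

play_rows:
  rows:
    - {"delta_pos": [-1,0,0],"spin": 0,"claw": 10}
    - {"delta_pos": [-1,0,0],"spin": 0,"claw": 10}
    - {"delta_pos": [-1,0,0],"spin": 0,"claw": 10}
    - {"delta_pos": [-1,0,0],"spin": 0,"claw": 10}

```text
t: 9.98
tool_pos: [0.5349, -0.1384, 0.0966]
ee_rot: [0.694, 0.72, 0.001, 0.001]
contact_force: [2.1, 0.1, 7.1]
width: 0.0157
grip_force: 59.2
```

play_rows:
  rows:
    - {"delta_pos": [-0.5,0,0],"spin": 0,"claw": 10}
    - {"delta_pos": [-0.5,0,0],"spin": 0,"claw": 10}
    - {"delta_pos": [-0.5,0,0],"spin": 0,"claw": 10}
    - {"delta_pos": [-0.5,0,0],"spin": 0,"claw": 10}

```text
t: 10.32
tool_pos: [0.5348, -0.1384, 0.0967]
ee_rot: [0.694, 0.72, 0.001, 0.002]
contact_force: [3.9, 0.0, 5.7]
width: 0.0155
grip_force: 58.9
```

play_rows:
  rows:
    - {"delta_pos": [-0.7,0,0],"spin": 0,"claw": 10}
    - {"delta_pos": [-0.7,0,0],"spin": 0,"claw": 10}
    - {"delta_pos": [-0.7,0,0],"spin": 0,"claw": 10}
    - {"delta_pos": [-0.7,0,0],"spin": 0,"claw": 10}

```text
t: 10.65
tool_pos: [0.5343, -0.1384, 0.0967]
ee_rot: [0.694, 0.72, 0.001, 0.002]
contact_force: [5.2, 0.1, 5.2]
width: 0.0151
grip_force: 59.1
```

play_rows:
  rows:
    - {"delta_pos": [-0.7,0,0],"spin": 0,"claw": 10}
    - {"delta_pos": [-0.7,0,0],"spin": 0,"claw": 10}
    - {"delta_pos": [-0.7,0,0],"spin": 0,"claw": 10}
    - {"delta_pos": [-0.7,0,0],"spin": 0,"claw": 10}

```text
t: 10.98
tool_pos: [0.5341, -0.1385, 0.0967]
ee_rot: [0.694, 0.72, 0.001, 0.002]
contact_force: [9.2, 0.1, 2.3]
width: 0.0154
grip_force: 58.9
```

Held against 9 N with only 1 mm of give, which is above the sliding friction, so the ball is in the notch. Relax to neutral and check.

play_rows:
  rows:
    - {"delta_pos": [1,0,0],"spin": 0,"claw": 10}
    - {"delta_pos": [1.7,0,0],"spin": 0,"claw": 10}
    - {"delta_pos": [1.7,0,0],"spin": 0,"claw": 10}
    - {"delta_pos": [1.7,0,0],"spin": 0,"claw": 10}
    - {"delta_pos": [1.7,0,0],"spin": 0,"claw": 10}
    - {"delta_pos": [1.7,0,0],"spin": 0,"claw": 10}

```text
t: 11.48
tool_pos: [0.5346, -0.1384, 0.0967]
ee_rot: [0.694, 0.72, 0.001, 0.001]
contact_force: [0.2, -0.9, 8.3]
width: 0.0154
grip_force: 59.8
```

```bash
python3 post.py w5 | grep -v lamp; python3 - <<'E'
from h import *
im,d,p=cam('side'); P=pts(d,p); s=np.load('side.npz')['P']
for n,b in {'beaker':(.4,.6,.19,.32,.08,.11)}.items():
  for Q in(s,P):
    m=np.all([(Q[...,i]>b[2*i])&(Q[...,i]<b[2*i+1]) for i in range(3)],0); print(n,Q[m].mean(0).round(4))
E
```

```text
11.4833 [ 0.53455511 -0.13843688  0.09665035] [ 0.20168869 -0.88004625  8.27736101]
sp 3164 local [array([-45.8, -93.8]), array([78.8, 23.4]), np.float64(0.2)] world [ 535.4 -135.9] z 139.96020382163954 [290. 318.]
blk 826 local [array([   2.5, -133.6]), array([24.6, 35.1]), np.float64(15.7)] world [ 585.1 -173.9] z 47.62424754304368 [261. 383.]
beaker [0.5081 0.2522 0.0949]
beaker [0.5081 0.2522 0.0947]
```

Force is neutral, the notch is home (post at -45.8 mm against -45.4 expected), and the beaker hasn't moved. Hand in.

```bash
python3 -c "
from station import ctrl
print(ctrl.job_done())"
```

```text
the job is handed in; nothing more can be done
None
```

I handed the job in with the carriage against its stop (measured at 79.9 of 80 mm) and the slide's notch on the index ball. The gripper is still closed on the slide's post at rest. I re-measured only the beaker, which had not moved, and the hand-in returned no verdict.

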